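# Index the rotary table to the next flat

### The job

The next flat of the bangle in the chuck is to come round for polishing, which is 30 degrees on the rotary table. Loosen the clamp lever on top of the casting, give the handwheel exactly three full turns clockwise (seen from above) so that its crank handle comes back to the index tab without running past it, and tighten the clamp lever fully again. Leave the mop, the compound bar, the wooden box and the screwdriver on the bench where they are.

Things in the scene. Friction and masses are not known exactly. Their poses are not given: they have to be found in the camera images.
- indexer: grey rotary table upright on a dark angle plate, fixed. Origin: underside centre of its 170 x 190 mm foot; x from the 110 mm steel face plate (with chuck and brass twelve-sided bangle) to its back, y from clamp lever side to handwheel side. The face looks more or less away from the robot. Casting 142 mm high; only index tab (152 mm), handwheel, crank handle and clamp lever stand higher
- wheel_axis (a point): point on the vertical axis of the handwheel, 160 mm above the bench, just under the wheel's top face (highest point of wheel and hub: 165 mm). The wheel is an aluminium disc 80 mm across and 14 mm thick. Its index is a steel tab with a dark line, fixed to the casting at the rim of the wheel on the face-plate side, that is from the axis towards the casting's -x
- handle_mid (a point): middle of the grip of the crank handle: a black upright handle, 14 mm thick here, 12 mm at its foot, standing 31 mm off the wheel's axis. This point is 198 mm above the bench; the handle reaches from 164 to 217 mm. It revolves freely on its own stud, so it can be held while the wheel goes round
- handwheel (a joint): angle of the handwheel in rad, 0 at the start with the crank handle at the index tab, growing clockwise seen from above; three full turns = 18.85. It turns stiffly (about 1.5 N at the handle), and stays where it is left. Forcing it round while the clamp is tight would ruin the worm
- rotary_table (a joint): angle of the face plate in rad, 0 at the start; worm gear 36:1, so each clockwise turn of the handwheel adds 10 degrees (0.1745)
- lever_pivot (a point): point on the vertical axis of the clamp lever, on the boss on top of the casting, 152 mm above the bench
- lever_ball (a point): centre of the 18 mm black ball at the end of the clamp lever, 64 mm out from the lever's vertical axis and 170 mm above the bench. Between hub (20 mm across) and ball runs a 10 mm round arm that rises from 155 to 169 mm above the bench; the space under the ball and the outer arm is free down to 142 mm or lower
- clamp_lever (a joint): angle of the clamp lever in rad: 0 fully tight at its stop, with the arm pointing towards the casting's -y; it loosens counter-clockwise seen from above, up to its stop at 1.25 with the arm pointing to the casting's back. The table is free of the clamp from about 0.3 on; call it loose above 0.45. Needs about 2 N at the ball and stays where it is left
- spare_mop: white cotton polishing mop lying flat, 94 mm across, 25 mm high; bystander; origin under its centre
- compound_bar: bar of polishing compound in a paper sleeve, 120 x 42 x 30 mm; bystander; origin under its centre
- bangle_box: open wooden box with small brass discs, 110 x 90 x 32 mm; bystander; origin under its centre
- screwdriver: screwdriver lying on the bench, 170 mm long; bystander

How it is judged:
By the outcome, as a careful person would: the job done as asked, in the order asked, and still so for the second after the job is handed in, with the robot touching nothing.
It also fails if it takes over 72 s, if anything falls off the work surface, if the arm or the gripper's body presses on something with over 40 N, if the wrist force passes 120 N, or if a joint passes its speed limit or range.

### The arm

A 6-joint arm with a two-finger parallel gripper is mounted at the origin on the work surface. World frame = base frame: x ahead of the robot, y to its left, z up, the work surface at z = 0. Lengths are in m, angles in rad, forces in N, time in s.
With the tool pointing down it reaches from about 0.25 to 0.775 m from the base axis. Payload 4 kg.
Tool frame: the origin (TCP) lies on the centre line of the jaws, within the pads' length; the fingertips stand 22 mm ahead of it and the grasp point (between the pads) lies 3 mm ahead of it; z points along the fingers, y is the line along which they close (so a half turn about z gives the same grasp; the last joint's range is limited). The gripper opens to 85 mm and grips with 20 to 120 N. Pads are 22 mm wide; open, the fingers measure 114 mm over their backs; the gripper's body (76 mm by 85 mm) begins 54 mm behind the grasp point. The pads swing forward as they close: fully open they stand 13 mm farther back than shut.
Start: joints at [-0.103, 0.087, 1.371, -0, 1.684, -0.103], TCP at [0.55, -0, 0.223] pointing down, gripper open.
Joint ranges: [-3.1, 3.1], [-0.76, 2.03], [0.27, 2.55], [-1.08, 4.22], [0.17, 2.65], [-2.57, 2.57]. Speed limits (rad/s): [2.79, 2.79, 3.14, 3.14, 3.14, 3.14].

### API

Orientations are given as [roll, pitch, yaw] about the fixed x, y, z axes, in that order (R = Rz(yaw) Ry(pitch) Rx(roll)).
In Python, from station import robot, viewer gives the robot as it stands. Calls block until the motion is done:
- robot.goto(position, orientation): joint-space move of the TCP to a pose.
- robot.movel(position, orientation=None, rate=0.15): straight line of the TCP; orientation=None keeps the orientation; rate is the mean speed in m/s.
- robot.set_joints(angles): joint-space move.
- robot.release() and robot.grab(): open the fingers fully, or close them until they stop; the grip force is fixed at half the most.
- robot.hold(seconds).
- robot.ik(position, orientation): joint angles nearest the present ones, or None.
- robot.get_obs(): the state.
- viewer.camera(name): name is "scene" or "side" or "wrist"; returns the picture (384x512x3 uint8, blue, green, red); there is no depth.
- viewer.get_calibration(name): a dict with "fx", "fy", "cx", "cy" (pixels), "rvec" (rotation vector, rad) and "tvec" (3), from world to camera coordinates, as OpenCV has them; the wrist camera has in their place "hand_eye" (4x4, takes a point from camera to tool coordinates, whose origin is the TCP and whose axes are the flange's). Camera axes: x right, y down, z forward; pixel columns grow to the right and rows downward; lengths in m; the calibration is good to about 2 mm. The wrist camera is an equidistant fisheye: a pixel r from the principal point sees the ray r / f radians off the axis. A picture is of the moment at which its call begins: read the wrist's pose just before it. get_calibration takes no time and is no camera call.
A pose or a line that the arm cannot do raises robot.IKError and nothing moves.
- robot.job_done(): hands the job in; it is judged then, once.
The state is a dict: "t": time; "qpos": joint angles; "dq": joint speeds; "joint_torque": joint torques, N m; "position": TCP position; "eef_rot": TCP orientation; "wrist_force": force on the tool from outside, world axes, zero at the start; "ft_torque": the same for the moment, N m; "finger_gap": finger opening in m; "grip_force": force on a finger pad.
Only numpy, scipy, OpenCV 4.12 (cv2) and the standard library are available. Lean on these libraries where they do the work, as an engineer would, in place of code of your own. Each camera call takes 0.05 s, during which the arm holds its last target. There are 200 camera calls.

## Working session

There is one attempt and no reset: what is moved stays moved. The work goes in short steps, each a Python script; the robot and the scene stay as the last script left them, time stands still between calls to the robot, and variables do not carry over. Pictures are saved under pics/ and viewed, at most 10 in all, crops included, and the job is handed in when it is done.

```bash
mkdir -p pics; ls; python3 - <<'E'
from station import robot, viewer
import cv2
for n in ["scene","side"]:
    cv2.imwrite(f"pics/{n}0.png",cv2.resize(viewer.camera(n),(800,600),interpolation=cv2.INTER_CUBIC)); print(n,viewer.get_calibration(n))
cv2.imwrite("pics/wrist0.png",viewer.camera("wrist")); print(viewer.get_calibration("wrist"))
o=robot.get_obs();print(o["t"],o["position"],o["eef_rot"])
E
```

```text
pics
scene {'fx': 374.99698392706296, 'fy': 374.99698392706296, 'cx': 257.5874256154416, 'cy': 190.41861634586286, 'rvec': array([ 1.22524492,  2.29997209, -0.94507027]), 'tvec': array([ 0.32191064, -0.23350995,  1.60397274])}
side {'fx': 357.3518069734407, 'fy': 357.3518069734407, 'cx': 254.36932019471163, 'cy': 196.79183627491284, 'rvec': array([ 0.23865766, -2.86155103,  1.11038449]), 'tvec': array([0.54426531, 0.16309693, 1.22704782])}
{'fx': 297.3186396354542, 'fy': 297.3186396354542, 'cx': 252.26409993845465, 'cy': 194.65849021471746, 'hand_eye': array([[ 1.65361083e-04, -9.50843212e-01, -3.09672665e-01,
         7.94877898e-02],
       [ 9.99999952e-01,  7.57517256e-05,  3.01392636e-04,
         5.17115393e-04],
       [-2.63118903e-04, -3.09672700e-01,  9.50843178e-01,
        -1.51698526e-01],
       [ 0.00000000e+00,  0.00000000e+00,  0.00000000e+00,
         1.00000000e+00]])}
0.15 [5.49613970e-01 6.26721577e-05 2.21781436e-01] [-3.13987954e+00 -1.93765762e-04  1.57081745e+00]
```

View pics/scene0.png

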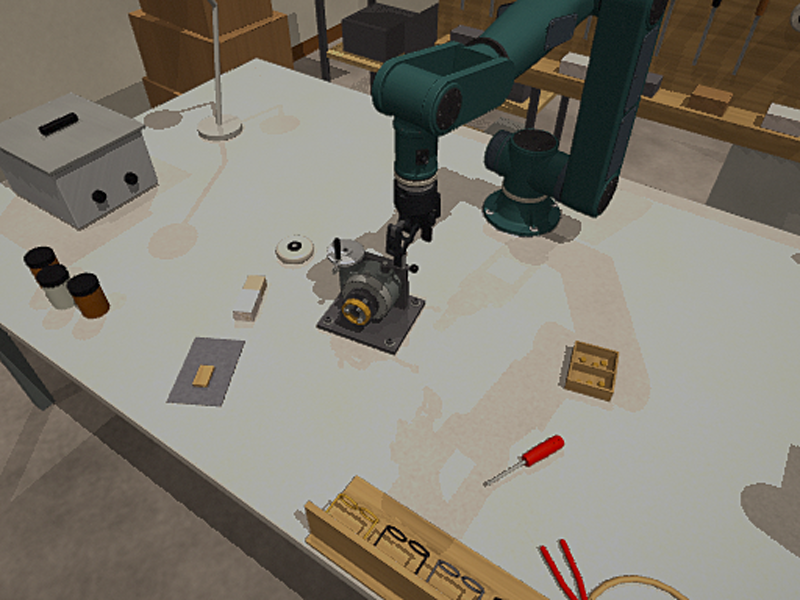

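View pics/side0.png

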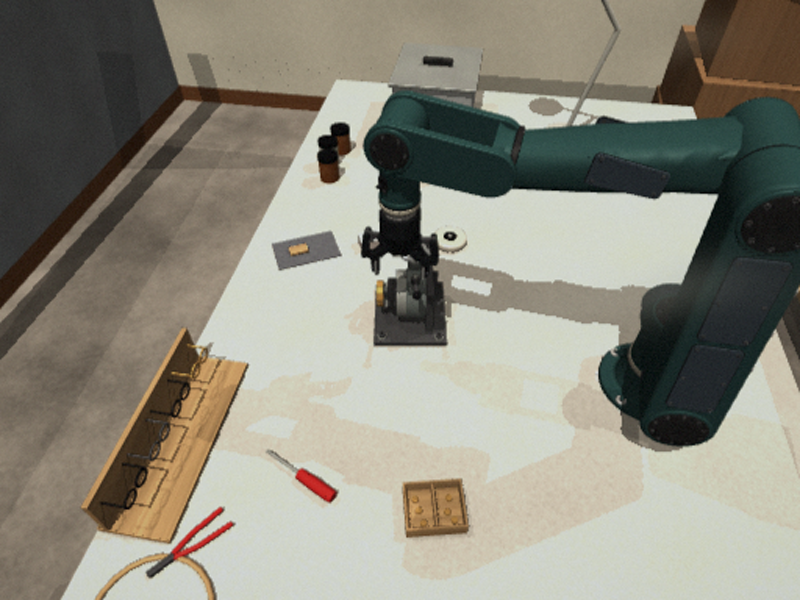

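View pics/wrist0.png

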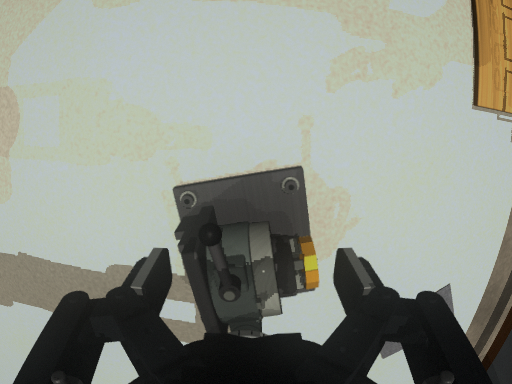

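The wrist view shows the lever ball at about (209,234) and its hub at (231,292). The face points roughly to world +x, with the foot turned about 9°. The handwheel is hidden under the gripper, and in the scene view it is at about (345,253) of 800 px. I'll lift and shift for a clear view of the wheel and lever.

```bash
cat > h.py <<'E'
from station import robot, viewer
import cv2, numpy as np
from scipy.spatial.transform import Rotation as R
def wristpose():
    o=robot.get_obs(); T=np.eye(4); T[:3,:3]=R.from_euler("xyz",o["eef_rot"]).as_matrix(); T[:3,3]=o["position"]; return T
def wray(T,uv):
    c=viewer.get_calibration("wrist"); d=(np.array(uv,float)-[c["cx"],c["cy"]])/c["fx"]; r=np.linalg.norm(d)
    v=np.r_[np.sin(r)*d/max(r,1e-9),np.cos(r)]; M=T@c["hand_eye"]; return M[:3,3],M[:3,:3]@v
def sray(n,uv):
    c=viewer.get_calibration(n); Rm=cv2.Rodrigues(c["rvec"])[0]
    v=np.r_[(uv[0]-c["cx"])/c["fx"],(uv[1]-c["cy"])/c["fy"],1]; return -Rm.T@c["tvec"],Rm.T@v
def onz(ray,z): o,d=ray; return o+d*(z-o[2])/d[2]
E
python3 - <<'E'
from h import *
T=wristpose()
print("ball",onz(wray(T,(209,234)),.170),"hub",onz(wray(T,(231,292)),.160))
for uv in [(174,187),(303,167)]: print(onz(wray(T,uv),.012))
print("scene handle top",onz(sray("scene",(337*.64,240*.64)),.217), "wheel",onz(sray("scene",(345*.64,253*.64)),.163))
robot.goto([.53,-.12,.34],[-np.pi,0,np.pi/2])
T=wristpose(); np.save("T1.npy",T); im=viewer.camera("wrist"); cv2.imwrite("pics/w1raw.png",im)
cv2.imwrite("pics/w1.png",cv2.resize(im,(800,600),interpolation=cv2.INTER_CUBIC)); print(robot.get_obs()["t"])
for n in ["scene","side"]: cv2.imwrite(f"pics/{n}1raw.png",viewer.camera(n))
E
```

```text
ball [ 0.51711738 -0.01828423  0.17      ] hub [ 0.53134248 -0.08032336  0.16      ]
[ 0.44824467 -0.02774126  0.012     ]
[ 0.61361087 -0.00155554  0.012     ]
scene handle top [ 0.5747444  -0.16348688  0.217     ] wheel [ 0.5494048  -0.16700646  0.163     ]
0.9167
```

View pics/w1.png

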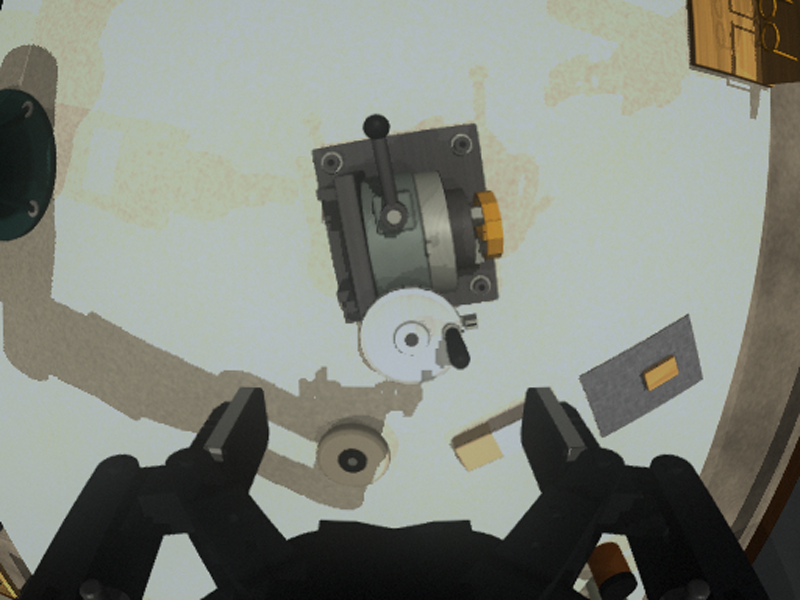

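The lifted wrist view (800 px wide) shows:
- Lever ball at (376,127), with its hub at (394,215).
- Wheel hub at (411,339).
- Handle from foot at about (448,335) to top at (459,364).
- Tab at (470,321).
- Mop at (352,457) and compound bar at (480,440), both clear of the work.

```bash
python3 - <<'E'
from h import *
T=np.load("T1.npy"); s=.64
im=cv2.imread("pics/w1raw.png"); g=im.max(2)
def dark(x0,x1,y0,y1,th):
    m=np.zeros_like(g); m[y0:y1,x0:x1]=(g[y0:y1,x0:x1]<th)*255; return m
def comp(m):
    n,l,st,c=cv2.connectedComponentsWithStats(m); i=1+np.argmax(st[1:,4]); return (l==i).astype(np.uint8),st[i],c[i]
m,st,c=comp(dark(228,254,70,90,60)); print("ball",st,c); 
m,st,ch=comp(dark(278,305,203,240,60)); print("handle",st,ch)
# wheel disc: bright low-sat blob
roi=np.zeros_like(g); roi[180:248,225:300]=(g[180:248,225:300]>150)*255
b=onz(wray(T,c),.170); hub=onz(wray(T,(394*s,215*s)),.160); w=onz(wray(T,(411*s,339*s)),.165)
h=onz(wray(T,ch),.195); tab=onz(wray(T,(470*s,321*s)),.152)
for n,v in dict(ball=b,hub=hub,wheel=w,handle=h,tab=tab).items(): print(n,v.round(4))
a=lambda d:np.degrees(np.arctan2(d[1],d[0]))
print("ball r",np.hypot(*(b-hub)[:2]),a(b-hub),"handle r",np.hypot(*(h-w)[:2]),a(h-w),"tab",np.hypot(*(tab-w)[:2]),a(tab-w),"hub-wheel",a(hub-w),np.hypot(*(w-hub)[:2]))
for uv in [(314,150),(475,124),(497,298)]: print(onz(wray(T,np.array(uv)*s),.012))
E
```

```text
ball [233  74  16  16 207] [240.5410628   81.37681159]
handle [285 210  15  26 255] [291.89019608 222.85098039]
ball [ 0.5178 -0.0184  0.17  ]
hub [ 0.5301 -0.0805  0.16  ]
wheel [ 0.543  -0.1734  0.165 ]
handle [ 0.5734 -0.1681  0.195 ]
tab [ 0.5896 -0.1637  0.152 ]
ball r 0.06331481091552404 101.16789977284735 handle r 0.030848567942199454 9.755657834368156 tab 0.04756475598864066 11.752890223352622 hub-wheel 97.90844754276779 0.09374057528865513
[ 0.44811507 -0.02980395  0.012     ]
[ 0.61216475 -0.0026188   0.012     ]
[ 0.64272903 -0.18805486  0.012     ]
```

Radii (63 and 31 mm) and the 9.5° yaw agree with the given sizes. Next I loosen the lever.

```bash
cat >> h.py <<'E'
Y0=np.radians(9.5); PIV=np.array([.5292,-.081]); BZ=.174
def lev(a,r=.064,z=BZ):
    f=np.pi/2+Y0+a; return [*(PIV+r*np.array([np.cos(f),np.sin(f)])),z],[-np.pi,0,f]
def st(tag=""):
    o=robot.get_obs(); d=o["position"][:2]-PIV
    print(tag,round(o["t"],2),o["position"].round(4),"F",o["wrist_force"].round(1),"gap",round(o["finger_gap"],4),"lev",round(np.arctan2(d[1],d[0])-np.pi/2-Y0,3),"r",np.hypot(*d).round(4)); return o
E
python3 - <<'E'
from h import *
p,o=lev(0); robot.goto([p[0],p[1],.26],o); robot.movel(p,rate=.15); st("down")
robot.grab(); st("grab")
for a in np.linspace(0,1.1,10)[1:]:
    robot.movel(*lev(a),rate=.08); st()
E
```

```text
down 2.33 [ 0.5196 -0.0186  0.1754] F [-0.2  0.1  0.1] gap 0.0857 lev -0.013 r 0.0631
grab 3.09 [ 0.5186 -0.0179  0.1739] F [-0.1  0.7  1.1] gap -0.0002 lev 0.001 r 0.064
 3.37 [ 0.5111 -0.0196  0.1741] F [-0.5 -0.6 -0.5] gap 0.0 lev 0.122 r 0.064
 3.64 [ 0.5039 -0.0223  0.1741] F [ 0.4 -0.5  0.1] gap 0.0 lev 0.241 r 0.0639
 3.92 [ 0.4971 -0.0258  0.174 ] F [-0.5  0.6 -1.2] gap -0.0002 lev 0.361 r 0.0639
 4.19 [ 0.4906 -0.0301  0.174 ] F [ 0.8  0.2 -0.6] gap -0.0002 lev 0.483 r 0.0639
 4.47 [ 0.4847 -0.0352  0.1741] F [ 0.1 -0.1 -0.3] gap 0.0004 lev 0.605 r 0.0639
 4.74 [ 0.4794 -0.041   0.174 ] F [ 0.7  0.5 -0.6] gap -0.0002 lev 0.728 r 0.0639
 5.02 [ 0.4749 -0.0474  0.174 ] F [ 0.6 -0.   1.2] gap 0.0 lev 0.85 r 0.0639
 5.29 [ 0.4712 -0.0542  0.174 ] F [-0.6 -0.  -0.8] gap 0.0 lev 0.972 r 0.0639
 5.57 [ 0.4684 -0.0615  0.174 ] F [-0.2 -0.1  0.2] gap -0.0 lev 1.095 r 0.0639
```

The gap is 0, so the fingers closed on nothing. I'll retreat upwards and look.

```bash
python3 - <<'E'
from h import *
p,o=lev(1.1); robot.movel([p[0],p[1],.25],rate=.2)
robot.release()
robot.goto([.53,-.12,.34],[-np.pi,0,np.pi/2])
T=wristpose(); np.save("T2.npy",T); im=viewer.camera("wrist"); cv2.imwrite("pics/w2raw.png",im)
cv2.imwrite("pics/w2.png",cv2.resize(im[50:270,170:340],None,fx=2.7,fy=2.7,interpolation=cv2.INTER_CUBIC)); st()
for n in ["scene","side"]: cv2.imwrite(f"pics/{n}2raw.png",viewer.camera(n))
E
```

```text
8.03 [ 0.5297 -0.1198  0.3396] F [-0.1 -0.3 -0. ] gap 0.0855 lev -3.294 r 0.0388
```

View pics/w2.png

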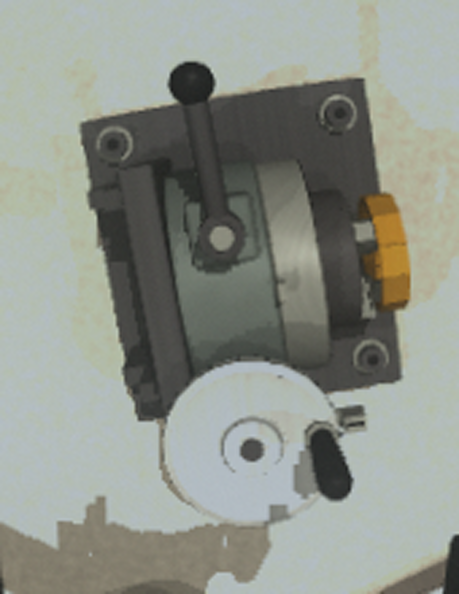

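The lever hasn't moved: the ball is still at crop (192,83), the same place as before. I'll go back down and photograph the fingers around the ball before and after closing.

```bash
python3 - <<'E'
from h import *
p,o=lev(0); robot.goto([p[0],p[1],.26],o); robot.movel(p,rate=.15); robot.hold(.2); st("down")
a=viewer.camera("wrist"); s1=viewer.camera("side")
robot.grab(); st("grab"); b=viewer.camera("wrist")
c=s1[130:230,210:310]; c=cv2.resize(c,(384,384))
cv2.imwrite("pics/w3.png",cv2.resize(np.hstack([a[190:,110:400],b[190:,110:400]]),None,fx=1.35,fy=1.35))
cv2.imwrite("pics/s3.png",c)
E
```

```text
down 9.64 [ 0.5195 -0.0181  0.1756] F [-0.4  0.9  0.5] gap 0.0854 lev -0.013 r 0.0637
grab 10.51 [ 0.5186 -0.0179  0.174 ] F [ 0.   0.2 -0.2] gap -0.0001 lev 0.0 r 0.064
```

View pics/w3.png

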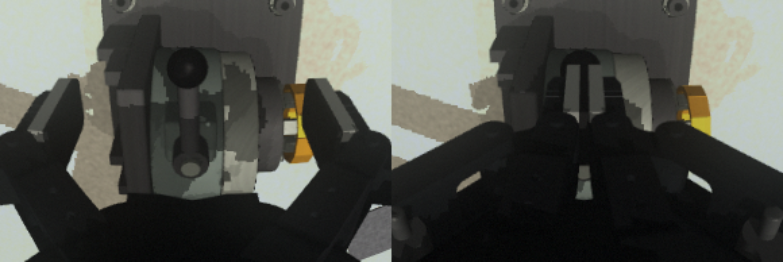

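On the left the ball, at about (187,68), sits between the open fingers. On the right it seems to lie just beyond or below the closed tips at about (585,70). I'll check where the calibration puts the tips and the ball.

```bash
python3 - <<'E'
from h import *
c=viewer.get_calibration("wrist"); H=np.linalg.inv(c["hand_eye"])
def wproj(p):
    q=H[:3,:3]@p+H[:3,3]; r=np.hypot(q[0],q[1]); th=np.arctan2(r,q[2]); return c["cx"]+c["fx"]*th*q[0]/r, c["cy"]+c["fy"]*th*q[1]/r
for p in [(0,0,.003),(0,0,.022),(.011,0,.022),(-.011,0,.022),(.011,0,0)]: print(p,np.round(wproj(np.array(p)),1))
T=wristpose()
print("seen tip front edge ~",(253,238))
for z in (.13,.15,.17,.19): print(z,onz(wray(T,(248.5,240.4)),z).round(4))
o=robot.get_obs(); print(o["eef_rot"], np.linalg.inv(T)@np.r_[onz(wray(T,(248.5,240.4)),.17),1])
# independent two-view: scene + side ball detection near prediction
for n in ("scene","side"):
    k=viewer.get_calibration(n); Rm=cv2.Rodrigues(k["rvec"])[0]
    for nm,P in dict(ball=[.518,-.0184,.170],htop=[.5734,-.1683,.217]).items():
        q=Rm@np.array(P)+k["tvec"]; print(n,nm,q[0]/q[2]*k["fx"]+k["cx"],q[1]/q[2]*k["fy"]+k["cy"])
a,b=cv2.imread("pics/scene2raw.png"),cv2.imread("pics/side2raw.png")
cv2.imwrite("pics/sc2.png",np.hstack([cv2.resize(a[140:210,205:275],(390,390),interpolation=cv2.INTER_CUBIC),cv2.resize(b[150:220,230:300],(390,390),interpolation=cv2.INTER_CUBIC)]))
E
```

```text
(0, 0, 0.003) [251.3 242. ]
(0, 0, 0.022) [251.4 228.5]
(0.011, 0, 0.022) [251.4 212.6]
(-0.011, 0, 0.022) [251.4 243.7]
(0.011, 0, 0) [251.2 227. ]
seen tip front edge ~ (253, 238)
0.13 [ 0.5197 -0.0377  0.13  ]
0.15 [ 0.5183 -0.0276  0.15  ]
0.17 [ 0.5169 -0.0176  0.17  ]
0.19 [ 0.5155 -0.0076  0.19  ]
[-3.14155036e+00  1.61541731e-05  1.73663481e+00] [ 5.67419234e-04 -1.63114363e-03  3.98109412e-03  1.00000000e+00]
scene ball 264.1015969699511 172.19229061537638
scene htop 214.736446093583 152.8220087920987
side ball 265.3793050690189 188.31588497911366
side htop 256.19935669864276 146.4213897980652
```

View pics/sc2.png

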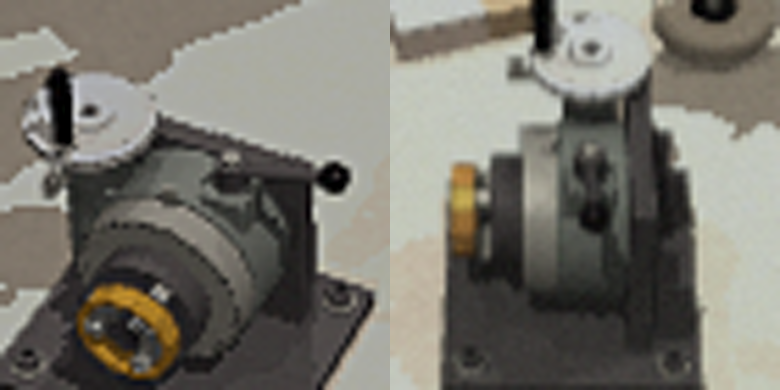

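The scene and side views confirm the ball at (.518,-.018,.170), so its position is right. In the wrist picture, however, the closed tips sit higher than a tip 22 mm ahead of the TCP would. I'll get the real tip position from the open-finger picture by fitting (x,z) in the tool frame to the known gap.

```bash
python3 - <<'E'
from h import *
c=viewer.get_calibration("wrist"); H=np.linalg.inv(c["hand_eye"])
def wproj(p):
    q=H[:3,:3]@p+H[:3,3]; r=np.hypot(q[0],q[1]); th=np.arctan2(r,q[2]); return c["cx"]+c["fx"]*th*q[0]/r, c["cy"]+c["fy"]*th*q[1]/r
for z in (.022,.009,0,-.01,-.02,-.03): print("open inner edge z",z,[np.round(wproj(np.array([x,.0427,z])),0) for x in (.011,-.011)], "shut",[np.round(wproj(np.array([x,0.,z])),0) for x in (.011,-.011)])
st()
im=viewer.camera("wrist"); cv2.imwrite("pics/w4.png",cv2.resize(np.clip(im[190:310,190:310].astype(float)*2.5,0,255).astype(np.uint8),(600,600),interpolation=cv2.INTER_NEAREST))
E
```

```text
open inner edge z 0.022 [array([318., 212.]), array([316., 243.])] shut [array([251., 213.]), array([251., 244.])]
open inner edge z 0.009 [array([323., 220.]), array([319., 252.])] shut [array([251., 221.]), array([251., 253.])]
open inner edge z 0 [array([326., 226.]), array([322., 260.])] shut [array([251., 227.]), array([251., 261.])]
open inner edge z -0.01 [array([330., 234.]), array([326., 268.])] shut [array([251., 235.]), array([251., 270.])]
open inner edge z -0.02 [array([335., 242.]), array([330., 278.])] shut [array([251., 243.]), array([251., 280.])]
open inner edge z -0.03 [array([340., 252.]), array([334., 289.])] shut [array([251., 253.]), array([251., 291.])]
 10.56 [ 0.5186 -0.0179  0.174 ] F [-0.1 -1.1  0.4] gap 0.0001 lev 0.0 r 0.064
```

View pics/w4.png

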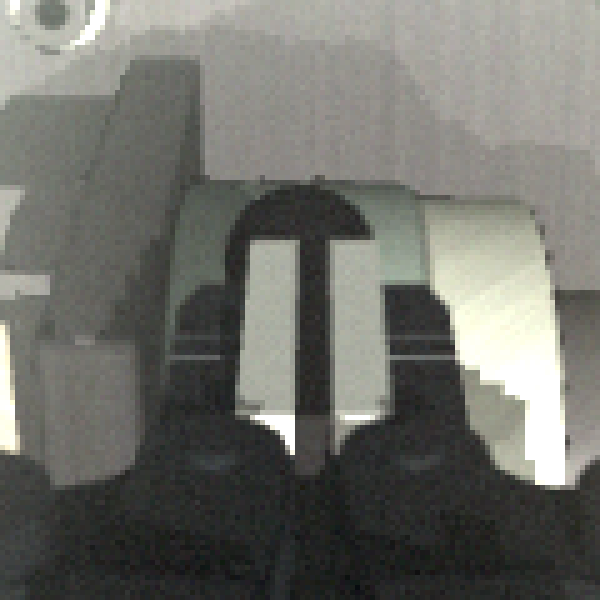

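This enlarged view shows the closed pads ending at v≈238, in front of and above the ball (crop (305,210)). That puts the tips at about TCP-14 mm instead of TCP+22, so the fingers closed above the ball. I'll confirm with a gentle touch: if so, the closed tips meet the ball top (.179) about 9 mm lower.

```bash
python3 - <<'E'
from h import *
p,o=lev(0); 
for k in range(1,9):
    robot.movel([p[0],p[1],p[2]-.0015*k],o,rate=.03); robot.hold(.1); q=st()
    if abs(q["wrist_force"][2])>3: break
E
```

```text
10.96 [ 0.5186 -0.0179  0.1724] F [ 0.1 -0.9  0.4] gap -0.0003 lev 0.001 r 0.064
 11.31 [ 0.5186 -0.0179  0.171 ] F [-0.2 -0.2  0.7] gap 0.0001 lev 0.001 r 0.064
 11.66 [ 0.5188 -0.0179  0.1705] F [-1.8  0.4  5.5] gap 0.0002 lev -0.002 r 0.064
```

Contact came at TCP z ≈ .1707, so the real tips are about 8 mm behind the reported TCP. The tool is 30 mm shorter than stated, and I'll lower all grasp heights by 30 mm.

```bash
sed -i 's/BZ=.174/BZ=.145/' h.py; python3 - <<'E'
from h import *
p,o=lev(0); robot.movel([p[0],p[1],.20],o,rate=.15); robot.release()
robot.movel([p[0],p[1],.165],o,rate=.15); robot.movel(p,o,rate=.06); q=st("down")
if np.abs(q["wrist_force"]).max()<6:
    robot.grab(); q=st("grab")
    if q["finger_gap"]>.012:
        for a in np.linspace(0,1.1,12)[1:]:
            robot.movel(*lev(a),rate=.06); q=st()
            if np.linalg.norm(q["wrist_force"])>25: break
E
```

```text
down 13.66 [ 0.5184 -0.0178  0.1446] F [-0.1  0.5  0. ] gap 0.0854 lev 0.003 r 0.0641
grab 14.32 [ 0.5185 -0.0179  0.1454] F [-2.2  0.5  2.7] gap 0.0142 lev 0.002 r 0.064
 14.58 [ 0.5123 -0.0192  0.1453] F [-1.8  0.7  3.2] gap 0.0145 lev 0.102 r 0.0641
 14.84 [ 0.5063 -0.0211  0.1453] F [-2.2  1.2  4.1] gap 0.0145 lev 0.199 r 0.0641
 15.1 [ 0.5005 -0.0236  0.1453] F [-2.9  1.3  4.5] gap 0.0144 lev 0.298 r 0.0641
 15.36 [ 0.4949 -0.0268  0.1453] F [-2.6  1.9  4.9] gap 0.0143 lev 0.398 r 0.0641
 15.62 [ 0.4897 -0.0305  0.1453] F [-3.8  1.6  5.4] gap 0.0145 lev 0.498 r 0.0641
 15.88 [ 0.4848 -0.0347  0.1453] F [-2.8  1.4  5.3] gap 0.0143 lev 0.599 r 0.0642
 16.13 [ 0.4803 -0.0394  0.1453] F [-3.9  1.7  6.7] gap 0.0144 lev 0.7 r 0.0642
 16.39 [ 0.4764 -0.0446  0.1453] F [-4.2  1.2  6.3] gap 0.0144 lev 0.801 r 0.0642
 16.65 [ 0.473  -0.0501  0.1453] F [-4.3  1.1  6.2] gap 0.0141 lev 0.902 r 0.0642
 16.91 [ 0.4701 -0.0559  0.1453] F [-4.6  0.9  5.9] gap 0.0147 lev 1.004 r 0.0642
 17.17 [ 0.4679 -0.0621  0.1453] F [-4.5  1.1  6.1] gap 0.0147 lev 1.106 r 0.0641
```

The ball is held and the lever has followed to about 1.1. I'll release, check the ball position numerically, and go to the handle.

```bash
cat >> h.py <<'E'
W=np.array([.543,-.1734])
def crank(t,C=None,r=.031,z=.173):   # t clockwise from tab
    f=Y0-t; C=W if C is None else C; return [*(C+r*np.array([np.cos(f),np.sin(f)])),z],[-np.pi,0,np.pi/2+Y0]
E
python3 - <<'E'
from h import *
q=robot.get_obs()["position"]; robot.release(); robot.movel([q[0],q[1],.24],rate=.2)
robot.goto([.53,-.12,.34],[-np.pi,0,np.pi/2]); T=wristpose(); im=viewer.camera("wrist"); cv2.imwrite("pics/w5raw.png",im)
d=(im.max(2)<60).astype(np.uint8)
c=viewer.get_calibration("wrist"); H=np.linalg.inv(c["hand_eye"])
def wp(P):
    q=H@np.linalg.inv(T)@np.r_[P,1]; r=np.hypot(q[0],q[1]); th=np.arctan2(r,q[2]); return c["cx"]+c["fx"]*th*q[0]/r, c["cy"]+c["fy"]*th*q[1]/r
b=lev(1.106)[0]; print("pred ball px",wp([b[0],b[1],.17]))
g=cv2.medianBlur(im,3)
cir=cv2.HoughCircles(cv2.cvtColor(im,cv2.COLOR_BGR2GRAY)[90:150,190:250],cv2.HOUGH_GRADIENT,1,30,param1=60,param2=8,minRadius=6,maxRadius=11); print("hough",None if cir is None else (cir[0][:3]+[190,90,0]))
u0,v0=240,81; print("old ball place value",im[v0-4:v0+4,u0-4:u0+4].mean())
m=np.zeros_like(d); m[200:242,278:308]=d[200:242,278:308]; n,l,s,cc=cv2.connectedComponentsWithStats(m); i=1+np.argmax(s[1:,4]); print("handle",s[i],cc[i],onz(wray(T,cc[i]),.195)); st()
cv2.imwrite("pics/w5.png",cv2.resize(im[50:270,170:340],None,fx=2.7,fy=2.7,interpolation=cv2.INTER_CUBIC))
E
```

```text
pred ball px (np.float64(195.29114198330848), np.float64(122.29986161749707))
hough [[212.5       102.5         6.9000001]]
old ball place value 181.16666666666666
handle [286 210  15  26 253] [292.41106719 222.7944664 ] [ 0.57347591 -0.168263    0.195     ]
 19.62 [ 0.5296 -0.1197  0.3386] F [0.2 0.6 0.1] gap 0.0856 lev -3.298 r 0.0387
```

View pics/w5.png

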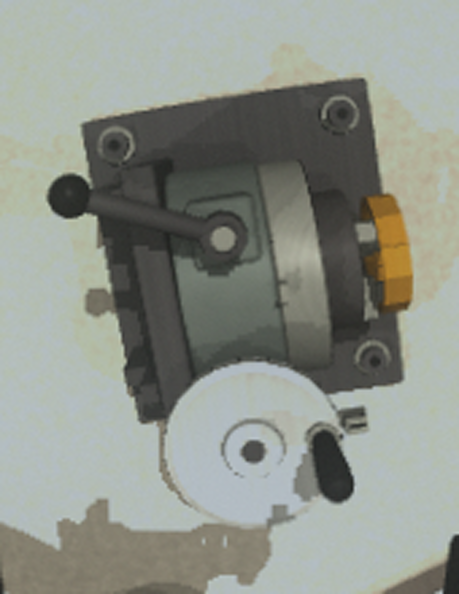

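The lever is loose, at about 1.1: the ball is at crop (69,195), exactly as predicted. The handle is still at the tab. Now I'll grasp the crank and try the first quarter turn.

```bash
python3 - <<'E'
from h import *
import json
p,o=crank(0); robot.goto([p[0],p[1],.25],o); robot.movel([p[0],p[1],.195],o,rate=.2); robot.movel(p,o,rate=.08); q=st("down")
robot.grab(); robot.hold(.15); q=st("grab"); P0=q["position"]; json.dump(list(P0),open("P0.json","w"))
C=P0[:2]-.031*np.array([np.cos(Y0),np.sin(Y0)]); print("C",C)
if q["finger_gap"]>.008:
    pts=[]
    for t in np.linspace(0,2*np.pi,25)[1:7]:
        robot.movel(*crank(t,C),rate=.08); q=st(); 
        if np.linalg.norm(q["wrist_force"])>20: break
E
```

```text
down 20.99 [ 0.5732 -0.1682  0.1723] F [ 0.2 -0.1  0.3] gap 0.0853 lev -2.84 r 0.0977
grab 21.82 [ 0.5731 -0.1684  0.1733] F [-4.3 -1.1  3. ] gap 0.0116 lev -2.842 r 0.0978
C [ 0.54252051 -0.17355497]
 22.07 [ 0.5733 -0.1772  0.1733] F [-3.7 -1.1  4.3] gap 0.012 lev -2.878 r 0.1058
 22.32 [ 0.5713 -0.185   0.1733] F [-3.7 -0.   4.7] gap 0.0113 lev -2.922 r 0.1122
 22.57 [ 0.5674 -0.1921  0.1733] F [-3.8  0.3  5.4] gap 0.0114 lev -2.976 r 0.1175
 22.82 [ 0.562  -0.1978  0.1733] F [-3.6  1.6  4.6] gap 0.0119 lev -3.034 r 0.1213
 23.07 [ 0.5552 -0.2019  0.1733] F [-2.8  2.5  4.6] gap 0.0116 lev -3.095 r 0.1237
 23.32 [ 0.5476 -0.2042  0.1733] F [-1.6  2.4  5.1] gap 0.0116 lev -3.159 r 0.1246
```

Gripped and following with low forces. I'll carry on to just short of three turns.

```bash
python3 - <<'E'
from h import *
import json
P0=np.array(json.load(open("P0.json"))); C=P0[:2]-.031*np.array([np.cos(Y0),np.sin(Y0)])
for k in range(7,73):
    t=2*np.pi*k/24; 
    if k==72: t-=.01
    robot.movel(*crank(t,C),rate=.08); q=robot.get_obs()
    if k%6==0 or k>70: st(k)
    if np.linalg.norm(q["wrist_force"])>25: st("STOP");break
robot.hold(.3); q=st("end"); d=q["position"]-P0; print("d mm",d*1e3,"tangential(cw)",1e3*d[:2]@[np.sin(Y0),-np.cos(Y0)])
E
```

```text
12 24.82 [ 0.5118 -0.1787  0.1733] F [-1.7  2.   5.5] gap 0.0119 lev -3.484 r 0.0992
18 26.32 [ 0.5383 -0.1428  0.1733] F [0.6 0.6 5.6] gap 0.0118 lev -3.161 r 0.0625
24 27.82 [ 0.5732 -0.17    0.1732] F [-1.1 -0.5  7.1] gap 0.0119 lev -2.848 r 0.0993
30 29.32 [ 0.5474 -0.2042  0.1733] F [-1.7  1.9  7.5] gap 0.0116 lev -3.16 r 0.1246
36 30.82 [ 0.5118 -0.1788  0.1733] F [-1.2  0.6  7.4] gap 0.012 lev -3.483 r 0.0993
42 32.32 [ 0.5384 -0.1428  0.1732] F [1.7 1.7 7.3] gap 0.0115 lev -3.16 r 0.0625
48 33.82 [ 0.5732 -0.1698  0.1733] F [-1.4 -1.2  6.2] gap 0.0117 lev -2.847 r 0.0991
54 35.32 [ 0.5473 -0.2042  0.1733] F [-2.3  0.9  7.2] gap 0.0114 lev -3.161 r 0.1246
60 36.82 [ 0.5118 -0.1787  0.1733] F [-1.9  1.3  6.9] gap 0.0119 lev -3.483 r 0.0992
66 38.32 [ 0.5383 -0.1428  0.1733] F [1.1 1.7 6.6] gap 0.0114 lev -3.161 r 0.0625
71 39.57 [ 0.5712 -0.162   0.1732] F [ 0.1 -1.3  6.1] gap 0.012 lev -2.829 r 0.0912
72 39.82 [ 0.5731 -0.1694  0.1733] F [-0.9 -1.7  6.7] gap 0.0118 lev -2.846 r 0.0987
end 40.12 [ 0.5732 -0.1693  0.1733] F [-1.3 -1.4  6.2] gap 0.0115 lev -2.846 r 0.0987
d mm [ 0.05580759 -0.90100603 -0.04254739] tangential(cw) 0.8978601865227759
```

The reading is 0.9 mm (0.03 rad) past the start, with wheel friction holding off the arm's return. I'll ease it back in small increments to the start position.

```bash
python3 - <<'E'
from h import *
import json
P0=np.array(json.load(open("P0.json"))); C=P0[:2]-.031*np.array([np.cos(Y0),np.sin(Y0)])
u=np.array([np.sin(Y0),-np.cos(Y0)]); tan=lambda:(robot.get_obs()["position"]-P0)[:2]@u
for k in range(1,12):
    robot.movel(*crank(-.01-.01*k,C),rate=.02); robot.hold(.15); e=np.mean([tan() for _ in range(3)]); print(k,round(e*1e3,2),robot.get_obs()["wrist_force"].round(1))
    if e<.0001: break
robot.release(); robot.hold(.1); print("after",tan()*1e3)
q=robot.get_obs()["position"]; robot.movel([q[0],q[1],.24],rate=.2)
robot.goto([.53,-.12,.34],[-np.pi,0,np.pi/2]); robot.hold(.2); T=wristpose(); im=viewer.camera("wrist"); cv2.imwrite("pics/w6raw.png",im)
for f in ("w1raw","w5raw","w6raw"):
    im=cv2.imread(f"pics/{f}.png"); d=(im.max(2)<60).astype(np.uint8)
    m=np.zeros_like(d); m[200:242,278:308]=d[200:242,278:308]; n,l,s,cc=cv2.connectedComponentsWithStats(m); i=1+np.argmax(s[1:,4]); print(f,s[i],cc[i],onz(wray(T,cc[i]),.195))
st()
E
```

```text
1 0.65 [-0.7 -0.7  6.8]
2 0.34 [-0.5 -1.   6.3]
3 0.06 [ 0.2 -1.6  5.9]
after -1.2707214592462488
w1raw [285 210  15  26 255] [291.89019608 222.85098039] [ 0.57233624 -0.16805956  0.195     ]
w5raw [286 210  15  26 253] [292.41106719 222.7944664 ] [ 0.57290239 -0.16799709  0.195     ]
w6raw [286 210  15  26 259] [292.85328185 222.96911197] [ 0.57339636 -0.16820665  0.195     ]
 43.4 [ 0.5298 -0.1203  0.3373] F [ 0.5  0.3 -0.4] gap 0.0856 lev -3.293 r 0.0393
```

The handle is back at the tab to within about 0.3 mm. Now I'll tighten the lever against its stop.

```bash
python3 - <<'E'
from h import *
p,o=lev(1.1); robot.goto([p[0],p[1],.22],o); robot.movel([p[0],p[1],.165],o,rate=.2); robot.movel(p,o,rate=.08)
robot.grab(); q=st("grab")
if q["finger_gap"]>.008:
    for a in list(np.linspace(1.1,.1,11)[1:])+list(np.arange(.07,-.2,-.02)):
        robot.movel(*lev(a),rate=.06); 
        if a<.1: robot.hold(.1)
        q=robot.get_obs(); f=np.pi/2+Y0+a; Ft=q["wrist_force"][:2]@[-np.sin(f),np.cos(f)]
        if a<.12: st(f"cmd {a:.2f} Ft {Ft:.1f}")
        if abs(Ft)>14: break
E
```

```text
grab 45.99 [ 0.4682 -0.0619  0.1454] F [-0.9  0.1  1.6] gap 0.0145 lev 1.102 r 0.0639
cmd 0.10 Ft -0.4 48.58 [ 0.5127 -0.0193  0.1453] F [0.1 1.5 5.1] gap 0.0144 lev 0.096 r 0.0638
cmd 0.07 Ft 1.2 48.92 [ 0.5142 -0.0189  0.1453] F [-1.4  0.5  5.9] gap 0.0146 lev 0.071 r 0.0638
cmd 0.05 Ft 1.6 49.27 [ 0.5153 -0.0187  0.1453] F [-1.6 -0.1  5.3] gap 0.014 lev 0.053 r 0.0638
cmd 0.03 Ft 1.9 49.62 [ 0.5165 -0.0184  0.1453] F [-2.2  1.3  5.4] gap 0.0144 lev 0.034 r 0.0638
cmd 0.01 Ft 1.9 49.98 [ 0.5178 -0.0182  0.1453] F [-2.2  1.2  4.7] gap 0.0142 lev 0.014 r 0.0638
cmd -0.01 Ft 3.5 50.33 [ 0.5186 -0.0181  0.1453] F [-3.6  0.6  5.4] gap 0.0141 lev 0.001 r 0.0638
cmd -0.03 Ft 6.2 50.67 [ 0.5187 -0.018   0.1452] F [-6.3  0.2  7.2] gap 0.0147 lev -0.0 r 0.0638
cmd -0.05 Ft 9.5 51.02 [ 0.5188 -0.018   0.1452] F [-9.5 -1.1  8.7] gap 0.0147 lev -0.001 r 0.0638
cmd -0.07 Ft 13.8 51.38 [ 0.5188 -0.018   0.1451] F [-13.7  -0.8  10.4] gap 0.0144 lev -0.003 r 0.0639
cmd -0.09 Ft 17.5 51.73 [ 0.5189 -0.018   0.145 ] F [-17.5  -1.4  12.9] gap 0.0142 lev -0.004 r 0.0639
```

The lever is firmly at its stop. Now I'll release, retreat and check.

```bash
python3 - <<'E'
from h import *
robot.release(); q=robot.get_obs()["position"]; robot.movel([q[0],q[1],.24],rate=.2)
robot.goto([.53,-.12,.34],[-np.pi,0,np.pi/2]); robot.hold(.2); st(); im=viewer.camera("wrist"); cv2.imwrite("pics/w7raw.png",im)
for f in ("w1raw","w7raw"):
    d=(cv2.imread(f"pics/{f}.png").max(2)<60).astype(np.uint8)
    for nm,(x0,x1,y0,y1) in dict(ball=(228,254,70,90),handle=(278,308,200,242)).items():
        m=np.zeros_like(d); m[y0:y1,x0:x1]=d[y0:y1,x0:x1]; n,l,s,cc=cv2.connectedComponentsWithStats(m); i=1+np.argmax(s[1:,4]); print(f,nm,s[i],cc[i])
cv2.imwrite("pics/w7.png",cv2.resize(im[50:300,170:340],None,fx=2.4,fy=2.4,interpolation=cv2.INTER_CUBIC))
E
```

```text
53.86 [ 0.5295 -0.1185  0.3377] F [ 0.5  0.4 -0.3] gap 0.0853 lev -3.298 r 0.0375
w1raw ball [233  74  16  16 207] [240.5410628   81.37681159]
w1raw handle [285 210  15  26 255] [291.89019608 222.85098039]
w7raw ball [235  74  16  16 204] [242.67156863  81.63235294]
w7raw handle [286 211  15  26 258] [292.54263566 224.1627907 ]
```

View pics/w7.png

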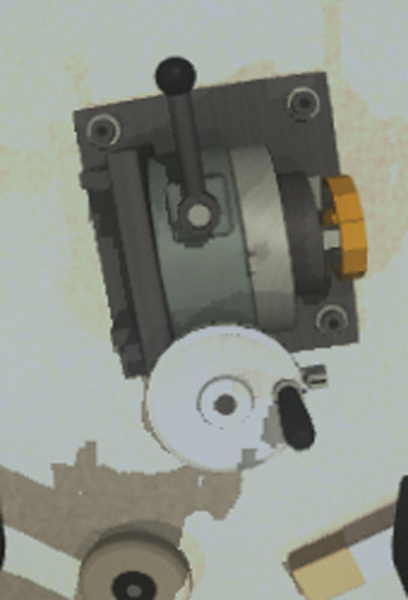

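The lever is back at its stop with the ball at crop (175,76). The handle is at the tab, (290,390), and the mop and compound bar are undisturbed. Handing in.

```bash
python3 -c "
from station import robot
print(robot.job_done())"
```

```text
the job is handed in; nothing more can be done
None
```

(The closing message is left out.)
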